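# Kit three bracket balls from the click dispenser

### The job

Set the empty green kit tray down in the blue-cornered pocket at the foot of the ball dispenser so that it sits flat and square, then turn the red paddle knob clockwise three clicks, so that exactly three balls roll out into the tray and all the others stay in the dispenser. Leave the tray in its pocket with the three balls in it, and do not push the bottle, the power brick or the tape roll about.

Things in the scene. Friction and masses are not known exactly. Their poses are not given: they have to be found in the camera images.
- tray_center (a point): Loose open tray of green plastic, about 0.12 kg, 100 x 64 mm, 38 mm high, walls and floor 3.5 mm. This point is its centre, half-way up (19 mm above its underside); x along the length, y along the 64 mm width, z up. It starts empty on the bench to the right of the dispenser; either end may face the dispenser. It can be gripped across its width from outside.
- pocket (a point): Where the centre of the seated tray belongs, 27 mm above the bench (base plate 8 mm thick). x points from the dispenser's front to its rear, y left, z up; the seated tray's length lies along x. Four blue L-shaped corner stops, 8 mm high with sloped lead-ins, leave 2 mm on every side; the middles of the long sides are open for fingers. A tray 18 mm above its seat passes over them.
- outlet (a point): Middle of the lip of the dispenser's outlet chute, from which balls roll forward into the tray; axes as the pocket's. It is 44 mm behind the pocket's centre, so it overhangs the rear of the tray, with 80 mm free below it above the bench: bring the tray in low from the front, under the chute, with the hand leaning back towards the front; the knob stands above and behind.
- dispenser: Ball dispenser fixed to the bench: grey base plate 304 x 110 mm, and on legs a head sloping 35 degrees, low at the front, with a star wheel and seven balls under a clear cover. Six clicks of the knob make one turn; each click clockwise (orange arrow) lets one ball out. Origin on the bench below the head's front; x from front to rear, y left, z up.
- knob_grip (a point): Grip point on the axis of the red paddle knob: a flat bar 72 mm long (x), 14 mm thick (y), 36 mm high (z); x and y turn with the knob. z is the axis, outward, 35 degrees from vertical, leaning to the dispenser's front. The bar's outer face is 14 mm above the point, its inner face 22 mm below, the clear cover 30 mm below. Clockwise, looking at the knob from outside, is about -z.
- knob (a joint): Turn of the knob in rad, growing clockwise: 0 at the start (within 0.04), 1.047 (60 degrees) a click. A spring detent resists with up to about 0.15 N m up to a crest 30 degrees on, then pulls on into the next click; let go within 20 degrees of a click it settles there. A stop prevents turning back more than 0.25 rad from the start.
- ball1_center (a point): Centre of the black plastic ball, 24 mm across, that comes out first, at the first click. It starts about 124 mm above the bench in the dispenser.
- ball2_center (a point): Centre of the ball (24 mm across) that comes out at the second click.
- ball3_center (a point): Centre of the ball (24 mm across) that comes out at the third click.
- ball4_center (a point): Centre of the fourth ball (24 mm across), which must stay in the dispenser, as must the three queued behind it.
- bottle: White cleaner bottle with a red tip, 52 mm across, 156 mm high, standing to the right of the dispenser's rear; origin at the centre of its underside. Bystander.
- brick: Black power brick 49 x 96 x 30 mm, lying to the right of the dispenser's middle; origin at the centre of its underside, y along its length. Bystander.
- tape: Red tape roll 65 mm across, 18 mm high, lying to the left of the dispenser's front; origin at the centre of its underside. Bystander.
Mind the look-alikes: they are no part of the job. Of the things shaped like the part that bears tray_center, the green one is meant.

How it is judged:
By the outcome, as a careful person would: the job done as asked, in the order asked, and still so for the second after the job is handed in, with the robot touching nothing.
It also fails if it takes over 72 s, if anything falls off the work surface, if the arm or the gripper's body presses on something with over 40 N, if the wrist force passes 120 N, or if a joint passes its speed limit or range.

### The arm

A 6-joint arm with a two-finger parallel gripper is mounted at the origin on a cart in front of the work surface, level with it; the furniture and walls round the work are solid. World frame = base frame: x ahead of the robot, y to its left, z up, the work surface at z = 0. Lengths are in mm, angles in degrees, forces in N, time in s.
With the tool pointing down it reaches from about 350 to 850 mm from the base axis. Payload 8.1 kg.
Tool frame: the origin (TCP) lies between the finger pads; the fingertips stand 22 mm ahead of it and the grasp point (between the pads) lies 3 mm ahead of it; z points along the fingers, y is the line along which they close (so a half turn about z gives the same grasp; the last joint's range is limited). The gripper opens to 85 mm and grips with 20 to 120 N. Pads are 22 mm wide; open, the fingers measure 114 mm over their backs; the gripper's body (76 mm by 85 mm) begins 54 mm behind the grasp point. The pads swing forward as they close: fully open they stand 13 mm farther back than shut.
Start: joints at [-78.919, 7.471, 85.268, -0, 87.261, -4.893], TCP at [165.142, -576.831, 253.292] pointing down, gripper open.
Joint ranges: [-169.43, 169.43], [-51.17, 129.36], [1.28, 143.12], [-76.62, 256.62], [0, 156.53], [-152.29, 152.29]. Speed limits (degrees/s): [136.94, 136.94, 159.86, 180, 180, 180].

### API

Orientations are given as [roll, pitch, yaw] about the fixed x, y, z axes, in that order (R = Rz(yaw) Ry(pitch) Rx(roll)).
In Python, from bench import r, vision gives the robot as it stands.
- The arm moves only by the tool step_arm, never from a script. Its argument "targets" is a list that holds one entry, the list of rows, each a list of 6 numbers: the shift along the world's x, y, z in mm, then the turn, a rotation vector about the world's x, y, z in rad. In form: [[[x, y, z, rx, ry, rz], ...]]. A call has 1 to 12 rows; each row is the pose to reach, as a shift and turn from the pose commanded when the call began; what a row does not reach only later rows make up. A row lasts 1/12 s, in which the tool goes at most 41.7 mm and 7.16 degrees, less where a joint would pass 70% of its speed; a pose out of reach is approached as far as the arm can. A call with a gripper value outside its range is refused whole. "fingers" is the gripper's target within -1 to 1 (shut at 1, half-way at 0, fully open at -1), set as the call begins (left out, the last holds). The fingers move at their own pace and stop on an object; "newtons" is the grip in N (left out, the last holds). Time passes only in rows, so rows that repeat a pose let the fingers close. It gives the time, the measured TCP pose, the force, the opening and the grip force at its end, in the units of the state.
- r.sense(): the state, without advancing time (a new reading comes with each control period).
- vision.snapshot(name): name is "side" or "top"; returns a dict with "img" (420x560x3 uint8, blue, green, red), "mtx" (3x3 intrinsics, pixels), "eye" and "attitude" of the camera in the world. Camera axes: x right, y up, looking along -z (the intrinsics and any distortion apply to the point x, -y, -z); pixel columns grow to the right and rows downward; lengths in mm; the calibration is good to about 2 mm. A picture is of the moment at which its call begins. There is no depth.
- r.hand_in(): hands the job in; it is judged then, once.
The state is a dict: "time": time; "joint_pos": joint angles; "qd": joint speeds; "joint_efforts": joint torques, N m; "tool_pos": TCP position; "tcp_rot": TCP orientation; "ft_force": force on the tool from outside, world axes, zero at the start; "wrist_torque": the same for the moment, N m; "finger_gap": finger opening in mm; "grip_force": force on a finger pad.
Only numpy, scipy, OpenCV 4.12 (cv2) and the standard library are available. Lean on these libraries where they do the work, as an engineer would, in place of code of your own. Each camera call takes 0.05 s, during which the arm holds its last target. There are 200 camera calls.

## Working session

There is one attempt and no reset: what is moved stays moved. The work goes in short steps, Python scripts to look and compute and a tool call to move; the robot and the scene stay as the last step left them, time stands still between calls to the robot, and variables do not carry over. Pictures are saved under pics/ and viewed, at most 10 in all, crops included, and the job is handed in when it is done.

Besides the shell and the picture viewer there is one more tool, called after "Request:" by a JSON object that holds its "op" and its "data". step_arm: Moves the arm, as the interface text tells. Its arguments: {"type":"object","properties":{"targets":{"type":"array"},"fingers":{"type":"number"},"newtons":{"type":"number"}},"required":["targets"]}

```bash
ls; mkdir -p pics; python3 - <<'E'
from bench import r, vision
import cv2, numpy as np, pickle
d={}
for n in ("side","top"):
    s=vision.snapshot(n); d[n]=s
    cv2.imwrite(f"pics/{n}0.png",s["img"])
    print(n,{k:(v if k!="img" else v.shape) for k,v in s.items()})
pickle.dump(d,open("s0.pkl","wb"))
print(r.sense())
E
```

```text
pics
side {'img': (420, 560, 3), 'mtx': array([[454.21422447,   0.        , 274.70003472],
       [  0.        , 454.21422447, 210.71335995],
       [  0.        ,   0.        ,   1.        ]]), 'eye': array([ 259.62367522, -367.02541197,  967.07237331]), 'attitude': array([ 29.69751967,   0.21503238, -53.45869172])}
top {'img': (420, 560, 3), 'mtx': array([[508.10118213,   0.        , 280.02371051],
       [  0.        , 508.10118213, 210.17904084],
       [  0.        ,   0.        ,   1.        ]]), 'eye': array([ 461.77558765,  -72.11045975, 1349.76158372]), 'attitude': array([  6.95022458,   0.55170668, -88.35957407])}
{'time': 0.1, 'joint_pos': array([-7.89184022e+01,  7.50960298e+00,  8.53252324e+01,  2.82481554e-04,
        8.72597381e+01, -4.89280662e+00]), 'qd': array([ 0.06675951,  0.05882897, -0.08170093,  0.01059821,  0.01324487,
        0.06606587]), 'joint_efforts': array([ 1.79848324e-03, -5.70949817e+01, -5.01941550e+01, -9.90070703e-05,
        8.02490395e-03,  2.17615315e-05]), 'tool_pos': array([ 165.06152483, -576.36973048,  252.34054939]), 'tcp_rot': array([-1.79905795e+02, -8.34744995e-03,  1.59743838e+01]), 'ft_force': array([-0.30547887, -0.40868051, -1.00120774]), 'wrist_torque': array([ 0.01493768, -0.04289684,  0.06989287]), 'grip_force': 0.0, 'finger_gap': 85.03149286217715}
```

View pics/side0.png

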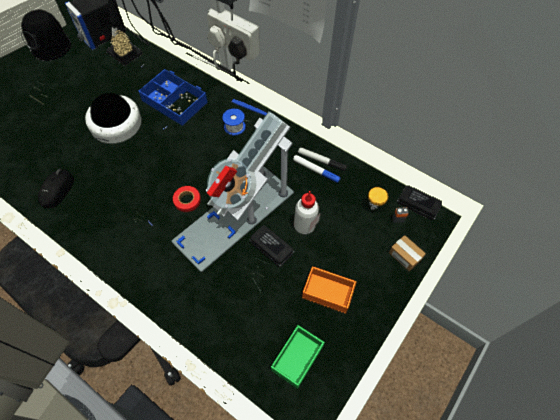

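View pics/top0.png

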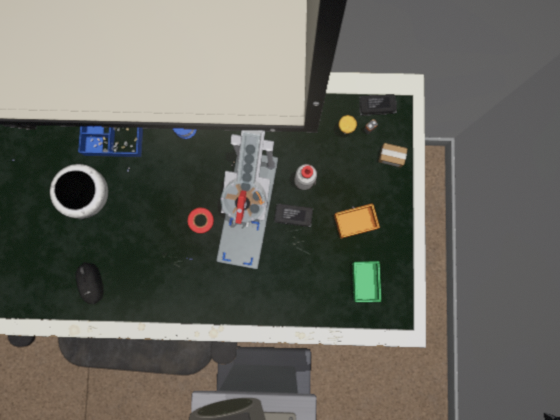

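The side view shows the green tray at about (298,355), the orange look-alike at (330,289), the plate with its blue corners round (205,240) and the red knob at (221,181). The top view shows the tray at (367,282), the plate at (245,230) and the knob at (241,207).

```bash
cat > h.py <<'E'
import numpy as np, cv2, pickle
from scipy.spatial.transform import Rotation as R
def cam(s): return s["mtx"], np.array(s["eye"]), R.from_euler("xyz",s["attitude"],degrees=True).as_matrix()
def proj(s,P):
    K,e,A=cam(s); c=(np.atleast_2d(P)-e)@A; c=c*[1,-1,-1]; p=c@K.T; return p[:,:2]/p[:,2:]
def ray(s,uv):
    K,e,A=cam(s); uv=np.atleast_2d(uv).astype(float); d=np.c_[uv,np.ones(len(uv))]@np.linalg.inv(K).T
    return e,(d*[1,-1,-1])@A.T
def onz(s,uv,z):
    e,d=ray(s,uv); return e+d*((z-e[2])/d[:,2])[:,None]
def tri(s1,u1,s2,u2):
    "midpoint and gap of two rays"
    (e1,d1),(e2,d2)=ray(s1,u1),ray(s2,u2); d1,d2=d1[0],d2[0]
    t=np.linalg.lstsq(np.c_[d1,-d2],e2-e1,rcond=None)[0]; a,b=e1+d1*t[0],e2+d2*t[1]
    return (a+b)/2,np.linalg.norm(a-b)
def mask(img,lo,hi):
    return cv2.inRange(cv2.cvtColor(img,cv2.COLOR_BGR2HSV),lo,hi)
def blobs(m,amin=8):
    n,l,st,c=cv2.connectedComponentsWithStats(m); return [(st[i,4],c[i],l==i) for i in range(1,n) if st[i,4]>=amin]
GREEN=((45,80,60),(80,255,255)); BLUE=((100,120,50),(130,255,255)); RED=((0,150,80),(6,255,255)) 
E
python3 - <<'E'
from h import *
d=pickle.load(open("s0.pkl","rb"))
for n in d:
    s=d[n]
    for nm,c in (("G",GREEN),("B",BLUE),("R",RED)):
        for a,c0,_ in blobs(mask(s["img"],*c),6): print(n,nm,a,c0.round(1),onz(s,c0,{"G":19,"B":12,"R":140}[nm]).round(0))
a=cv2.resize(d["side"]["img"][95:280,155:325],None,fx=2.9,fy=3.2,interpolation=cv2.INTER_CUBIC)
a=cv2.resize(d["side"]["img"][100:285,160:300],(420,555),interpolation=cv2.INTER_CUBIC)
b=cv2.resize(d["top"]["img"][125:280,205:300],(340,555),interpolation=cv2.INTER_CUBIC)
cv2.imwrite("pics/crop1.png",np.hstack([a,b]))
E
```

```text
side G 1783 [297.  355.9] [[ 446. -281.   19.]]
side B 152 [86.1 31.8] [[863. 819.  12.]]
side B 1851 [171.5  95. ] [[825. 421.  12.]]
side B 174 [248.7 106.7] [[920. 217.  12.]]
side B 393 [233.6 119.5] [[859. 222.  12.]]
side B 122 [331.1 175.6] [[862. -94.  12.]]
side B 56 [213.1 214.9] [[598.  73.  12.]]
side B 47 [230.9 231.2] [[589.  10.  12.]]
side B 46 [180.5 240.9] [[499.  89.  12.]]
side B 44 [197.9 259.6] [[488.  25.  12.]]
side R 12 [101.7  37.1] [[792. 610. 140.]]
side R 378 [221.6 181.1] [[628.  54. 140.]]
side R 386 [186.1 198.3] [[549.  86. 140.]]
side R 160 [308.2 199.3] [[ 702. -124.  140.]]
top G 1166 [366.8 281.5] [[ 444. -285.   19.]]
top B 1126 [102.9 141.9] [[797. 430.  12.]]
top B 93 [180.7 131. ] [[833. 221.  12.]]
top B 32 [189.8 135. ] [[823. 195.  12.]]
top B 9 [230.4 220.9] [[592.  76.  12.]]
top B 16 [256.3 223.9] [[586.   7.  12.]]
top B 18 [224.5 257.2] [[496.  88.  12.]]
top B 14 [248.6 262.5] [[484.  24.  12.]]
top R 84 [306.6 171.6] [[ 705. -118.  140.]]
top R 115 [241.2 199.5] [[632.  38. 140.]]
top R 337 [200. 220.] [[580. 135. 140.]]
top R 52 [239.  217.1] [[590.  42. 140.]]
```

View pics/crop1.png

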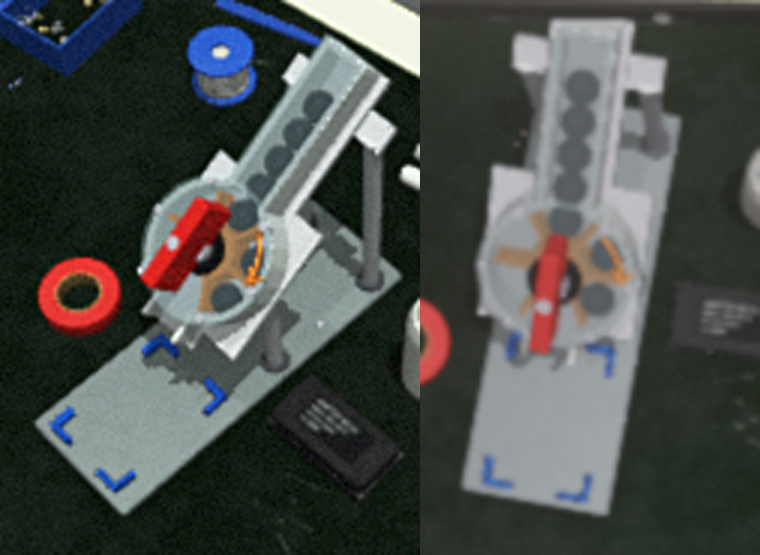

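The crop shows the knob bar with a grey cap dot at its outer-face centre (side crop (174,242), top crop (543,306)) and the four blue L's. The bar lies about along the dispenser's x. I'll measure the tray and pocket as rectangles at mid-height, where the bias cancels, and triangulate the knob's dot.

```bash
cat >> h.py <<'E'
def rect(s,ms,z):
    "metric minAreaRect, at height z, of an image mask: centre, long, short, yaw of long axis"
    P=onz(s,cv2.findNonZero(ms.astype(np.uint8)).reshape(-1,2),z)[:,:2].astype(np.float32)
    (c,(w,h),a)=cv2.minAreaRect(P)
    if w<h: w,h,a=h,w,a+90
    a=(a+90)%180-90
    return np.array(c),w,h,a
def near(bl,s,xy,rad,z):
    m=np.zeros(s["img"].shape[:2],bool)
    for a,c,b in bl:
        if np.linalg.norm(onz(s,c,z)[0,:2]-xy)<rad: m|=b
    return m
E
python3 - <<'E'
from h import *
d=pickle.load(open("s0.pkl","rb")); S,T=d["side"],d["top"]
C={}
for n,s in d.items():
    g=max(blobs(mask(s["img"],*GREEN)),key=lambda b:b[0])[2]
    b=near(blobs(mask(s["img"],*BLUE),6),s,(541,48),90,12)
    for nm,m,z in (("tray",g,19),("stops",b,12)):
        q=rect(s,m,z); C[n,nm]=proj(s,[*q[0],z])[0]; print(n,nm,q[0].round(1),np.round(q[1:],1),C[n,nm].round(1))
    # L centroids pair directions
    L=[onz(s,c,12)[0,:2] for a,c,_ in blobs(mask(s["img"],*BLUE),6) if np.linalg.norm(onz(s,c,12)[0,:2]-(541,48))<90]
    L=sorted(L,key=lambda p:p[0]); f=np.mean(L[:2],0); k=np.mean(L[2:],0); print(" L mid",np.round((f+k)/2,1),"yaw",np.degrees(np.arctan2(*(k-f)[::-1])).round(2), np.linalg.norm(k-f).round(1), np.degrees(np.arctan2(*(L[1]-L[0])[::-1])))
for nm in ("tray","stops"):
    p,g=tri(S,C["side",nm],T,C["top",nm]); print(nm,"tri",p.round(1),g.round(1))
# knob dot: low-saturation spot enclosed in the red bar
D={}
for n,s,x0,y0,w in (("side",S,160+174/3,100+242/3,5),("top",T,205+(543-420)/3.58,125+306/3.58,4)):
    hsv=cv2.cvtColor(s["img"],cv2.COLOR_BGR2HSV); x,y=int(round(x0)),int(round(y0))
    sub=hsv[y-w:y+w+1,x-w:x+w+1,1].astype(int); print(n,x,y); print(sub[::1])
    wt=np.clip(150-sub,0,None).astype(float); yy,xx=np.mgrid[y-w:y+w+1,x-w:x+w+1]
    wt[np.hypot(yy-y0,xx-x0)>3.0]=0
    D[n]=np.array([(wt*xx).sum(),(wt*yy).sum()])/wt.sum(); print(D[n])
p,g=tri(S,D["side"],T,D["top"]); print("dot",p.round(1),g.round(1))
# plate
for n,s in d.items():
    r_=[m for a,c,m in blobs(mask(s["img"],(0,150,80),(6,255,255)),6)]
E
```

```text
side tray [ 447.5 -280.2] [108.6  68.    3. ] [297.1 355.1]
side stops [543.6  49. ] [116.9  82.6  -8.7] [205.9 236.3]
 L mid [543.5  49.1] yaw -8.78 100.9 79.90016158851601
top tray [ 444.  -284.3] [106.3  72.7   2.7] [366.7 281.4]
top stops [541.   47.4] [113.4  76.4  -9. ] [240.4 240.5]
 L mid [539.7  48.6] yaw -8.2 100.1 79.22689624674425
tray tri [ 444.2 -281.7   35.4] 0.0
stops tri [541.2  46.5  18.6] 1.3
side 218 181
[[ 22  32  43  40  56 184 224 216 219 214 215]
 [ 29  30  34   9 168 221 226 216 219 216 216]
 [ 30  34  31  35 112 159 205 217 219 212 222]
 [ 33  29  17  12   8  12 126 218 222 222 213]
 [ 32  16  48   8  23  28  85 194 220 233 208]
 [ 29 130 117   7  26  29 104 202 232 208 219]
 [ 83 205 149  13  28  45 162 222 241 222 227]
 [183 221 205 152 129 171 210 234 215 218 213]
 [221 223 216 221 216 215 244 220 209 211 228]
 [224 220 214 220 216 227 238 229 213 220 232]
 [215 221 213 212 220 219 214 230 220 213 230]]
[217.11168091 180.402849  ]
top 239 210
[[  4  72 163 171 171 172 172 173 143]
 [ 41  94 156 165 162 166 171 171 134]
 [ 79 106 124 114 107 124 154 167 143]
 [ 84  93  65  43  37  54 101 156 147]
 [ 66  63  37  11  11  14  59 137 129]
 [ 31  48  61  28  14  23  66 134 117]
 [  7  60 128  97  60  70 119 155 105]
 [  3  72 157 162 150 151 164 159  83]
 [  5  88 160 172 173 172 173 153  78]]
[238.99361493 210.22888016]
dot [600.7  37.  190.2] 1.5
```

The two cameras disagree by about 3–4 mm, so I average them: tray at (446,−282), yaw 3°; pocket at (542,48), yaw −8.8°; knob cap at about (601,38,185). Once the tray is held I'll compare it with the stops in the same pictures. For now I go above the tray, with the wrist flipped so that a half turn remains for the knob.

Request:
{"op": "step_arm", "data": {"targets": [[[130,130,0,0,0,1.45],[130,130,0,0,0,1.45],[130,130,0,0,0,1.45],[130,130,0,0,0,1.45],[130,130,0,0,0,1.45],[130,130,0,0,0,1.45],[130,130,0,0,0,1.45],[130,130,0,0,0,1.45],[130,130,0,0,0,1.45],[130,130,0,0,0,1.45],[130,130,0,0,0,1.45],[130,130,0,0,0,1.45]]], "fingers": -1}}

```text
time: 1.1
tool_pos: [295.0, -446.5, 252.7]
tcp_rot: [-180.0, -0.1, 99.5]
ft_force: [0.3, -1.1, -0.0]
finger_gap: 85.2
grip_force: 0.0
```

Request:
{"op": "step_arm", "data": {"targets": [[[151,165,-90,0,0,1.46],[151,165,-90,0,0,1.46],[151,165,-90,0,0,1.46],[151,165,-90,0,0,1.46],[151,165,-90,0,0,1.46],[151,165,-90,0,0,1.46],[151,165,-90,0,0,1.46],[151,165,-90,0,0,1.46],[151,165,-90,0,0,1.46],[151,165,-90,0,0,1.46],[151,165,-90,0,0,1.46],[151,165,-90,0,0,1.46]]]}}

```text
time: 2.1
tool_pos: [445.9, -281.5, 162.8]
tcp_rot: [180.0, -0.0, -176.9]
ft_force: [0.1, -0.2, -0.7]
finger_gap: 85.4
grip_force: 0.0
```

```bash
cat >> h.py <<'E'
def tool(yaw,lean,spin=0):
    "flipped tool attitude: z along yaw leaning by lean from down, y to the left; spin about tool z"
    a,b=np.radians([yaw,lean]); z=np.array([np.sin(b)*np.cos(a),np.sin(b)*np.sin(a),-np.cos(b)]); y=np.array([-np.sin(a),np.cos(a),0])
    M=np.c_[np.cross(y,z),y,z]; return R.from_matrix(M)*R.from_euler("z",spin,degrees=True)
def turn(frm,to): return (to*frm.inv()).as_rotvec()
E
python3 - <<'E'
from h import *; from bench import r
s=r.sense(); c=R.from_euler("xyz",s["tcp_rot"],degrees=True); print(s["time"],s["tool_pos"].round(1),s["tcp_rot"].round(2),s["joint_pos"].round(1),s["finger_gap"])
print(turn(c,tool(3,35)).round(3))
E
```

```text
2.1 [ 445.9 -281.5  162.8] [ 1.7996e+02 -4.0000e-02 -1.7689e+02] [ -37.8   -0.2  102.9   -0.    77.4 -130.9] 85.35294783678378
[ 0.032 -0.611 -0.002]
```

Request:
{"op": "step_arm", "data": {"targets": [[[0,0,-20,0.01,-0.2,0],[0,0,-40,0.02,-0.4,0],[0,0,-60,0.032,-0.611,0],[0,0,-70,0.032,-0.611,0],[0,0,-70,0.032,-0.611,0],[0,0,-70,0.032,-0.611,0],[0,0,-70,0.032,-0.611,0],[0,0,-70,0.032,-0.611,0]]]}}

```text
time: 2.77
tool_pos: [474.5, -243.5, 121.2]
tcp_rot: [-179.0, 31.8, -179.7]
ft_force: [0.5, -0.8, 0.0]
finger_gap: 85.6
grip_force: 0.0
```

```bash
python3 - <<'E'
from h import *; from bench import r, vision
s=r.sense(); c=R.from_euler("xyz",s["tcp_rot"],degrees=True); print(s["time"],s["tool_pos"].round(1),s["tcp_rot"].round(2),s["joint_pos"].round(1))
print(turn(c,tool(3,35)).round(3))
a=vision.snapshot("side"); b=vision.snapshot("top")
pickle.dump({"side":a,"top":b},open("s1.pkl","wb"))
A=cv2.resize(a["img"][260:400,220:360],(560,560)); B=cv2.resize(b["img"][220:320,320:380],(240,400)); B=cv2.copyMakeBorder(B,0,160,0,0,0)
o=np.hstack([A,B]); 
cv2.imwrite("pics/c2.png",o)
E
```

```text
2.7667 [ 474.5 -243.5  121.2] [-178.96   31.79 -179.74] [ -46.8  -19.1  129.9   29.4   49.4 -152.2]
[ 0.017 -0.056  0.058]
```

View pics/c2.png

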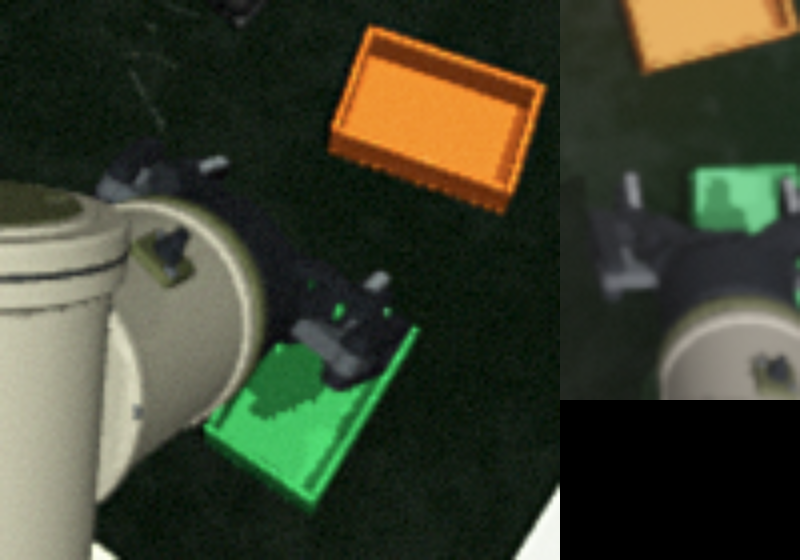

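The side crop shows the hand beside the tray, which is unmoved at side pixels (270–325,335–385). Joint 6 is on its limit (−152°), so I spin the tool half a turn about its own axis, pick the tray this way round and flip later for the knob.

Request:
{"op": "step_arm", "data": {"targets": [[[-15,-20,20,0.86,0.045,-1.23],[-15,-20,20,0.86,0.045,-1.23],[-15,-20,20,0.86,0.045,-1.23],[-15,-20,20,0.86,0.045,-1.23],[-15,-20,20,0.86,0.045,-1.23],[-15,-20,20,0.86,0.045,-1.23],[-15,-20,20,0.86,0.045,-1.23],[-15,-20,20,0.86,0.045,-1.23],[-15,-20,20,0.86,0.045,-1.23],[-15,-20,20,0.86,0.045,-1.23],[-15,-20,20,0.86,0.045,-1.23],[-15,-20,20,0.86,0.045,-1.23]]]}}

```text
time: 3.87
tool_pos: [459.4, -264.0, 140.5]
tcp_rot: [147.6, -1.9, 95.9]
ft_force: [0.1, 0.8, 0.1]
finger_gap: 85.4
grip_force: 0.0
```

```bash
cat >> h.py <<'E'
def go(P,to):
    from bench import r
    s=r.sense(); c=R.from_euler("xyz",s["tcp_rot"],degrees=True)
    print("t",s["time"],"pos",s["tool_pos"].round(1),"rpy",s["tcp_rot"].round(2),"q",s["joint_pos"].round(1),"F",s["ft_force"].round(1),"gap",round(s["finger_gap"],1))
    print("shift",(np.array(P)-s["tool_pos"]).round(1),"turn",turn(c,to).round(3))
E
python3 -c "
from h import *; go([446,-282,80],tool(3,35,180))"
```

```text
t 3.8667 pos [ 459.4 -264.   140.5] rpy [147.64  -1.85  95.87] q [-53.7 -15.9 125.4  33.7  59.  -73.9] F [0.1 0.8 0.1] gap 85.4
shift [-13.4 -18.  -60.5] turn [ 0.847  0.05  -1.351]
```

Request:
{"op": "step_arm", "data": {"targets": [[[-13,-18,0,0.847,0.05,-1.351],[-13,-18,0,0.847,0.05,-1.351],[-13,-18,0,0.847,0.05,-1.351],[-13,-18,0,0.847,0.05,-1.351],[-13,-18,0,0.847,0.05,-1.351],[-13,-18,0,0.847,0.05,-1.351],[-13,-18,0,0.847,0.05,-1.351],[-13,-18,0,0.847,0.05,-1.351],[-13,-18,-20,0.847,0.05,-1.351],[-13,-18,-40,0.847,0.05,-1.351],[-13,-18,-60,0.847,0.05,-1.351],[-13,-18,-60,0.847,0.05,-1.351]]]}}

```text
time: 4.87
tool_pos: [444.7, -279.7, 76.0]
tcp_rot: [176.7, -34.6, 9.5]
ft_force: [-1.0, 1.3, 0.4]
finger_gap: 85.6
grip_force: 0.0
```

```bash
python3 -c "
from h import *; go([446,-282,26],tool(3,35,180))"
```

```text
t 4.8667 pos [ 444.7 -279.7   76. ] rpy [176.75 -34.64   9.5 ] q [-57.2 -11.4 130.4  40.5  50.2   0.6] F [-1.   1.3  0.4] gap 85.6
shift [  1.3  -2.3 -50. ] turn [ 0.047 -0.001 -0.081]
```

Request:
{"op": "step_arm", "data": {"targets": [[[0,0,0,0.047,0,-0.081],[0,0,0,0.047,0,-0.081],[0,0,-10,0.047,0,-0.081],[0,0,-10,0.047,0,-0.081],[0,0,-10,0.047,0,-0.081]]]}}

```text
time: 5.28
tool_pos: [445.8, -281.0, 69.3]
tcp_rot: [179.5, -35.1, 3.7]
ft_force: [-0.4, -0.8, -0.1]
finger_gap: 85.4
grip_force: 0.0
```

```bash
python3 -c "
from h import *; go([446,-282,26],tool(3,35,180))"
```

```text
t 5.2833 pos [ 445.8 -281.    69.3] rpy [179.45 -35.1    3.65] q [-57.1 -10.8 130.9  41.5  48.6   4.4] F [-0.4 -0.8 -0.1] gap 85.4
shift [  0.2  -1.  -43.3] turn [ 0.008  0.002 -0.006]
```

Request:
{"op": "step_arm", "data": {"targets": [[[0,-1,-8,0.008,0,-0.006],[0,-1,-18,0.008,0,-0.006],[0,-1,-28,0.008,0,-0.006],[0,-1,-36,0.008,0,-0.006],[0,-1,-41,0.008,0,-0.006],[0,-1,-43,0.008,0,-0.006],[0,-1,-43,0.008,0,-0.006],[0,-1,-43,0.008,0,-0.006]]]}}

```text
time: 5.95
tool_pos: [446.0, -282.3, 27.1]
tcp_rot: [-180.0, -35.2, 2.8]
ft_force: [0.2, 0.4, -0.4]
finger_gap: 85.1
grip_force: 0.0
```

Request:
{"op": "step_arm", "data": {"targets": [[[0,0,0,0,0,0],[0,0,0,0,0,0],[0,0,0,0,0,0],[0,0,0,0,0,0],[0,0,0,0,0,0],[0,0,0,0,0,0],[0,0,0,0,0,0],[0,0,0,0,0,0]]], "fingers": 1, "newtons": 25}}

```text
time: 6.62
tool_pos: [446.3, -282.6, 27.7]
tcp_rot: [180.0, -35.2, 2.9]
ft_force: [-3.2, 0.7, 6.8]
finger_gap: 63.5
grip_force: 28.6
```

```bash
python3 -c "
from h import *; go([446,-282,26],tool(3,35,180))"
```

```text
t 6.6167 pos [ 446.3 -282.6   27.7] rpy [179.96 -35.22   2.88] q [-57.3  -4.4 130.8  45.8  44.2  -1.3] F [-3.2  0.7  6.8] gap 63.5
shift [-0.3  0.6 -1.7] turn [0.    0.004 0.002]
```

Gripped at 63.5 mm. I lift 30 mm, enough to clear the stops, and carry the tray to about 60 mm in front of the pocket.

Request:
{"op": "step_arm", "data": {"targets": [[[0,0,10,0,0,0],[0,0,22,0,0,0],[2,15,30,0,0,-0.01],[5,45,32,0,0,-0.03],[8,80,32,0,0,-0.05],[12,115,32,0,0,-0.07],[16,150,32,0,0,-0.09],[20,185,32,0,0,-0.11],[24,220,32,0,0,-0.13],[28,255,32,0,0,-0.15],[32,285,32,0,0,-0.17],[34,310,32,0,0,-0.19]]]}}

```text
time: 7.62
tool_pos: [497.5, -14.6, 59.3]
tcp_rot: [179.8, -34.1, -7.2]
ft_force: [-0.9, -0.5, -1.3]
finger_gap: 63.4
grip_force: 29.2
```

Request:
{"op": "step_arm", "data": {"targets": [[[2,18,0,0,0,-0.01],[3,28,0,0,0,-0.015],[3,30,0,0,0,-0.016],[3,30,0,0,0,-0.016],[3,30,0,0,0,-0.016]]]}}

```text
time: 8.03
tool_pos: [500.0, 13.7, 58.6]
tcp_rot: [179.8, -34.0, -8.0]
ft_force: [0.6, -0.9, -0.4]
finger_gap: 63.6
grip_force: 29.2
```

```bash
python3 - <<'E'
from h import *; go([483,57.5,58],tool(-8.8,35,180))
from bench import vision
d={n:vision.snapshot(n) for n in ("side","top")}; pickle.dump(d,open("s2.pkl","wb"))
for n,s in d.items():
    for z,c,nm in ((49,GREEN,"G"),(12,BLUE,"B")):
        for a,u,m in blobs(mask(s["img"],*c),6):
            p=onz(s,u,z)[0]
            if np.linalg.norm(p[:2]-(510,50))<130: print(n,nm,a,u.round(1),p.round(0),)
A=cv2.resize(d["side"]["img"][150:290,130:270],(560,560)); B=cv2.resize(d["top"]["img"][190:290,210:270],(240,400)); B=cv2.copyMakeBorder(B,0,160,0,0,0)
cv2.imwrite("pics/c3.png",np.hstack([A,B]))
E
```

```text
t 8.0333 pos [500.   13.7  58.6] rpy [179.8  -33.99  -8.04] q [ -1.8 -24.5 142.1  -7.7  28.8 102. ] F [ 0.6 -0.9 -0.4] gap 63.6
shift [-17.   43.8  -0.6] turn [ 0.    -0.018 -0.011]
side G 760 [209.7 242.2] [527.  16.  49.]
side G 7 [197.1 254.6] [487.  19.  49.]
side G 14 [203.5 259.5] [487.  -0.  49.]
side G 67 [191.2 269.9] [452.   5.  49.]
side B 55 [213.2 215. ] [598.  72.  12.]
side B 49 [231.  231.3] [589.  10.  12.]
top G 700 [252.7 249.9] [516.  12.  49.]
top B 9 [230.4 220.9] [592.  76.  12.]
top B 16 [256.3 223.9] [586.   7.  12.]
top B 7 [223.6 255.1] [501.  90.  12.]
```

View pics/c3.png

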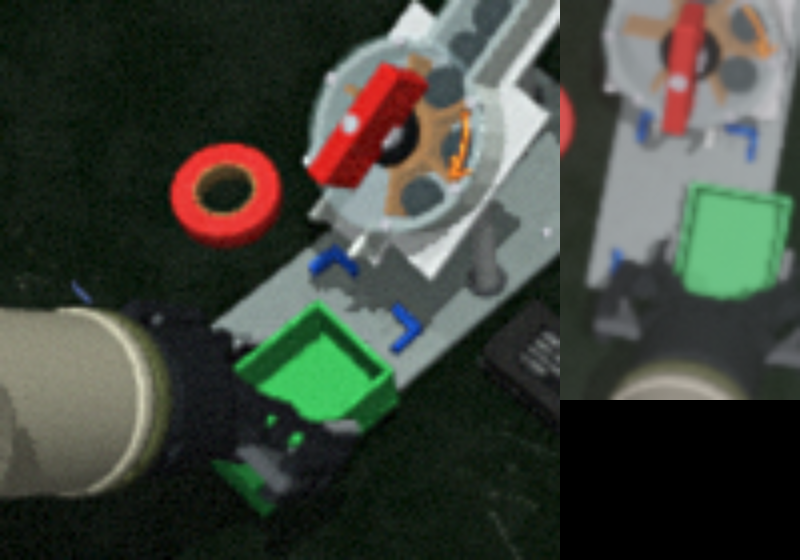

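The side crop shows the tray held level over the plate's front right. The rear blue stops are free at side (213,215) and (231,231). Joint 3 is near its limit, so I move on to 30 mm in front of the seat and measure there.

Request:
{"op": "step_arm", "data": {"targets": [[[4,12,0,0,-0.01,-0.005],[8,24,0,0,-0.018,-0.011],[12,36,0,0,-0.02,-0.012],[13,39,0,0,-0.02,-0.012],[13,39,0,0,-0.02,-0.012],[13,39,0,0,-0.02,-0.012]]]}}

```text
time: 8.63
tool_pos: [513.1, 52.3, 58.8]
tcp_rot: [180.0, -35.1, -8.9]
ft_force: [0.6, -0.0, -0.6]
finger_gap: 63.7
grip_force: 29.2
```

```bash
cat >> h.py <<'E'
def edges(s,m,z):
    "far (rear) edge corners of the tray mask at height z: leftmost rear and rightmost rear points on the hull"
    h=cv2.convexHull(cv2.findNonZero(m.astype(np.uint8))).reshape(-1,2); return onz(s,h,z)[:,:2]
E
python3 - <<'E'
from h import *; go([542.3,48.3,35.4],tool(-8.8,35.2,180))
from bench import vision
d={n:vision.snapshot(n) for n in ("side","top")}; pickle.dump(d,open("s3.pkl","wb"))
xd=np.array([np.cos(np.radians(-8.8)),np.sin(np.radians(-8.8))]); yd=np.array([-xd[1],xd[0]])
pc={"side":np.array([543.6,49.]),"top":np.array([540.5,48.])}
for n,s in d.items():
    m=max(blobs(mask(s["img"],*GREEN)),key=lambda b:b[0])[2]
    for z in (38+31.3,):
        q=edges(s,m,z)-pc[n]; q=np.c_[q@xd,q@yd]; q=q[np.argsort(-q[:,0])]; print(n,z); print(q[:12].round(1).tolist()); print("ymin/max",q[:,1].min(),q[:,1].max())
E
```

```text
t 8.6333 pos [513.1  52.3  58.8] rpy [179.99 -35.13  -8.88] q [  5.6 -20.1 139.5 -18.2  27.5 118.2] F [ 0.6 -0.  -0.6] gap 63.7
shift [ 29.2  -4.  -23.4] turn [-0.    -0.001  0.001]
side 69.3
[[20.3, 1.0], [19.7, -30.5], [19.3, 31.2], [14.4, 32.4], [13.0, -41.5], [6.5, -49.0], [2.9, 32.8], [-3.0, -49.9], [-17.2, -49.5], [-18.7, -48.0], [-34.2, -22.3], [-35.8, -17.4]]
ymin/max -49.855727497341675 32.811582330258204
top 69.3
[[19.7, 9.6], [19.4, 25.0], [19.0, -29.2], [18.5, 30.0], [17.0, -32.2], [13.1, 31.5], [12.1, -33.1], [-3.3, -33.5], [-33.3, 32.6], [-34.2, -31.7], [-40.5, -25.2], [-40.7, 31.1]]
ymin/max -33.468931136162574 32.592030562401476
```

The tray's rear edge is 20 mm behind the pocket centre (wanted 50) and it is centred sideways to within 0.5 mm. I move in by 29.5 mm at this height, under the 80 mm chute, and then look.

Request:
{"op": "step_arm", "data": {"targets": [[[5,-0.8,0,0,0,0],[10,-1.5,-1,0,0,0],[15,-2.3,-1,0,0,0],[20,-3,-1,0,0,0],[25,-3.8,-1,0,0,0],[29.3,-4.5,-1,0,0,0.001],[29.3,-4.5,-1,0,0,0.001],[29.3,-4.5,-1,0,0,0.001]]]}}

```text
time: 9.4
tool_pos: [542.7, 48.2, 57.8]
tcp_rot: [-180.0, -35.1, -8.8]
ft_force: [-0.3, -0.2, -1.3]
finger_gap: 63.6
grip_force: 29.2
```

```bash
python3 - <<'E'
from h import *; go([542.3,48.3,35.4],tool(-8.8,35.2,180))
from bench import vision
d={n:vision.snapshot(n) for n in ("side","top")}; pickle.dump(d,open("s4.pkl","wb"))
A=cv2.resize(d["side"]["img"][150:290,130:270],(560,560)); B=cv2.resize(d["top"]["img"][190:290,210:270],(240,400)); B=cv2.copyMakeBorder(B,0,160,0,0,0)
cv2.imwrite("pics/c4.png",np.hstack([A,B]))
E
```

```text
t 9.4 pos [542.7  48.2  57.8] rpy [-179.99  -35.15   -8.84] q [  4.5 -14.1 135.1 -17.8  25.6 117.1] F [-0.3 -0.2 -1.3] gap 63.6
shift [ -0.4   0.1 -22.4] turn [-0.    -0.001  0.001]
```

View pics/c4.png

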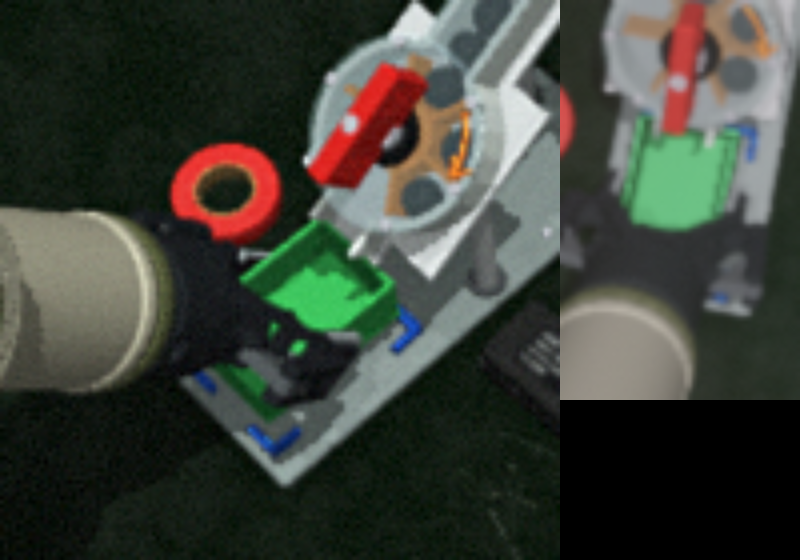

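Both crops show the tray under the chute, square to the stops, with nothing touching. I lower it.

Request:
{"op": "step_arm", "data": {"targets": [[[0,0,-4,0,0,0],[-0.2,0,-8,0,0,0],[-0.2,0,-12,0,0,0],[-0.2,0,-15,0,0,0],[-0.2,0,-17,0,0,0],[-0.2,0,-19,0,0,0],[-0.2,0,-20,0,0,0],[-0.2,0,-20,0,0,0]]]}}

```text
time: 10.17
tool_pos: [542.1, 48.2, 37.6]
tcp_rot: [-180.0, -35.1, -8.8]
ft_force: [-0.9, -1.8, -1.7]
finger_gap: 63.6
grip_force: 29.1
```

Request:
{"op": "step_arm", "data": {"targets": [[[0,0,-1,0,0,0],[0,0,-2,0,0,0],[0,0,-2,0,0,0],[0,0,-2,0,0,0]]]}}

```text
time: 10.5
tool_pos: [542.5, 48.2, 36.2]
tcp_rot: [-180.0, -35.2, -8.8]
ft_force: [0.9, -2.9, -1.4]
finger_gap: 63.5
grip_force: 29.1
```

```bash
python3 - <<'E'
from h import *; go([542.3,48.3,35.4],tool(-8.8,35.2,180))
from bench import vision
d={n:vision.snapshot(n) for n in ("side","top")}; pickle.dump(d,open("s5.pkl","wb"))
xd=np.array([np.cos(np.radians(-8.8)),np.sin(np.radians(-8.8))]); yd=np.array([-xd[1],xd[0]])
pc={"side":np.array([543.6,49.]),"top":np.array([540.5,48.])}
for n,s in d.items():
    m=max(blobs(mask(s["img"],*GREEN)),key=lambda b:b[0])[2]
    q=edges(s,m,46)-pc[n]; q=np.c_[q@xd,q@yd]; q=q[np.argsort(-q[:,0])]; print(n); print(q[:8].round(1).tolist()); print("ymin/max",q[:,1].min(),q[:,1].max())
E
```

```text
t 10.5 pos [542.5  48.2  36.2] rpy [-179.99  -35.19   -8.83] q [  4.5 -10.7 135.2 -20.4  22.3 120. ] F [ 0.9 -2.9 -1.4] gap 63.5
shift [-0.2  0.1 -0.8] turn [-0. -0.  0.]
side
[[49.9, 4.5], [49.0, 31.9], [48.8, -31.5], [43.9, 33.1], [40.1, -44.6], [38.4, -46.5], [32.0, 33.6], [21.9, -48.0]]
ymin/max -47.99195089869057 33.6081507599169
top
[[48.8, -24.5], [47.7, -32.6], [47.2, 27.7], [46.7, 30.3], [41.2, 31.8], [33.1, 32.8], [21.4, -32.4], [10.8, -31.8]]
ymin/max -32.64211288834869 33.461884341684254
```

Request:
{"op": "step_arm", "data": {"targets": [[[0.3,0,-0.5,0,0,0],[0.3,0,-1,0,0,0],[0.3,0,-1.5,0,0,0],[0.3,0,-1.5,0,0,0]]]}}

```text
time: 10.93
tool_pos: [543.2, 48.2, 35.7]
tcp_rot: [180.0, -35.2, -8.8]
ft_force: [-18.6, -5.8, 21.9]
finger_gap: 63.7
grip_force: 32.7
```

Firm contact at the expected height (35.7 mm against 35.1–35.7). I ease off and release.

Request:
{"op": "step_arm", "data": {"targets": [[[-0.6,0,0.8,0,0,0],[-0.6,0,0.8,0,0,0]]]}}

```text
time: 11.1
tool_pos: [542.6, 48.2, 36.0]
tcp_rot: [-180.0, -35.2, -8.8]
ft_force: [1.6, -5.7, 1.2]
finger_gap: 63.4
grip_force: 29.5
```

Request:
{"op": "step_arm", "data": {"targets": [[[0,0,0,0,0,0],[0,0,0,0,0,0],[0,0,0,0,0,0],[0,0,0,0,0,0],[0,0,0,0,0,0]]], "fingers": -1}}

```text
time: 11.52
tool_pos: [542.1, 48.5, 35.2]
tcp_rot: [-180.0, -35.2, -8.8]
ft_force: [0.0, -0.2, 1.2]
finger_gap: 85.4
grip_force: 0.0
```

```bash
cat > chk.py <<'E'
from h import *; go([542.3,48.3,35.4],tool(-8.8,35.2,180))
from bench import vision
import sys
d={n:vision.snapshot(n) for n in ("side","top")}; pickle.dump(d,open(sys.argv[1]+".pkl","wb"))
xd=np.array([np.cos(np.radians(-8.8)),np.sin(np.radians(-8.8))]); yd=np.array([-xd[1],xd[0]])
pc={"side":np.array([543.6,49.]),"top":np.array([540.5,48.])}
for n,s in d.items():
    m=max(blobs(mask(s["img"],*GREEN)),key=lambda b:b[0])[2]
    q=edges(s,m,46)-pc[n]; q=np.c_[q@xd,q@yd]; q=q[np.argsort(-q[:,0])]; print(n); print(q[:7].round(1).tolist(),"ymin/max",q[:,1].min().round(1),q[:,1].max().round(1),"xmin",q[:,0].min().round(1), rect(s,m,27))
E
python3 chk.py s6
```

```text
t 11.5167 pos [542.1  48.5  35.2] rpy [-179.97  -35.17   -8.83] q [  4.5 -10.6 135.3 -20.5  22.2 120.1] F [ 0.  -0.2  1.2] gap 85.4
shift [ 0.2 -0.2  0.2] turn [-0.001 -0.     0.   ]
side
[[49.8, 0.9], [49.0, 31.9], [48.8, -31.5], [40.1, -44.6], [38.4, -46.5], [32.0, 33.6], [21.9, -48.0]] ymin/max -48.0 33.6 xmin -13.2 (array([566.74267578,  47.47045135]), 83.25872802734375, 64.33477020263672, 81.13153076171875)
top
[[49.3, -27.1], [47.2, -30.1], [47.2, 27.7], [46.7, 30.3], [43.7, 32.3], [34.5, -32.5], [33.1, 32.8]] ymin/max -33.1 32.8 xmin -21.5 (array([555.30682373,  47.61536789]), 71.63744354248047, 66.5457763671875, -8.001068115234375)
```

The tray sits in its pocket, with the rear edge at 49–50 mm and the sides at ±33 mm. I shift both cameras so that they agree on the pocket, get the knob again, and back the hand off along its axis.

```bash
python3 - <<'E'
from h import *
d=pickle.load(open("s0.pkl","rb")); S,T=d["side"],d["top"]
S["eye"]=S["eye"]+[-1.3,-.7,0]; T["eye"]=T["eye"]+[1.8,.3,0]
p,g=tri(S,[217.1,180.4],T,[239.0,210.2]); print("dot",p.round(1),g.round(2))
xd=np.array([np.cos(np.radians(-8.8)),np.sin(np.radians(-8.8)),0]); ax=-np.sin(np.radians(35))*xd+[0,0,np.cos(np.radians(35))]; yd=np.cross([0,0,1],xd)
q=p-[542.3,48.3,0]; print("disp coords",(q@xd).round(1),(q@yd).round(1)); print("grip",(p-14*ax).round(1),"axis",ax.round(3))
# bar direction: red pixels onto the face plane (side view)
e,D=ray(S,cv2.findNonZero(max(blobs(mask(S["img"],(0,150,60),(8,255,255))),key=lambda b:b[0] if np.hypot(*(b[1]-[221,181]))<15 else 0)[2].astype(np.uint8)).reshape(-1,2))
X=e+D*(((p-e)@ax)/(D@ax))[:,None]-p; v=np.cross(ax,yd)*-1; Q=np.c_[X@np.cross(yd,ax),X@yd].astype(np.float32)
hull=cv2.convexHull(Q).reshape(-1,2); print(hull.round(1).tolist(), cv2.minAreaRect(Q))
E
```

```text
dot [602.3  38.4 185.2] 0.46
disp coords 60.8 -0.6
grip [610.3  37.1 173.8] axis [-0.567  0.088  0.819]
[[43.0, -15.600000381469727], [41.79999923706055, -10.5], [36.5, 0.30000001192092896], [35.099998474121094, 2.200000047683716], [33.79999923706055, 4.099999904632568], [30.799999237060547, 4.699999809265137], [12.699999809265137, 5.0], [-13.300000190734863, 5.199999809265137], [-33.400001525878906, 4.199999809265137], [-35.0, 2.9000000953674316], [-35.20000076293945, -3.700000047683716], [-29.399999618530273, -14.699999809265137], [-26.5, -18.5], [-25.100000381469727, -20.399999618530273], [-23.600000381469727, -22.299999237060547], [-17.600000381469727, -23.5], [-3.9000000953674316, -24.399999618530273], [21.600000381469727, -24.399999618530273], [29.100000381469727, -24.200000762939453], [36.5, -24.100000381469727], [41.0, -23.299999237060547], [42.79999923706055, -18.799999237060547]] ((3.8872604370117188, -9.686554908752441), (29.584253311157227, 78.25946044921875), 89.58439636230469)
```

Request:
{"op": "step_arm", "data": {"targets": [[[-4,0.6,6,0,0,0],[-10,1.5,14,0,0,0],[-18,2.8,26,0,0,0],[-28,4.3,40,0,0,0],[-40,6,57,0,0,0],[-50,7.7,75,0,0,0],[-60,9,95,0,0,0],[-65,10,120,0,0,0],[-65,10,145,0,0,0],[-65,10,170,0,0,0],[-65,10,180,0,0,0],[-65,10,180,0,0,0]]]}}

```text
time: 12.62
tool_pos: [478.7, 58.6, 219.3]
tcp_rot: [-179.9, -35.5, -8.9]
ft_force: [0.3, -0.7, -0.6]
finger_gap: 85.2
grip_force: 0.0
```

```bash
python3 - <<'E'
from h import *; go([480,58,215],tool(-8.8,35,0))
E
```

```text
t 12.6167 pos [478.7  58.6 219.3] rpy [-179.86  -35.51   -8.89] q [  7.5 -44.7 136.8 -11.5  54.  110.3] F [ 0.3 -0.7 -0.6] gap 85.2
shift [ 1.3 -0.6 -4.3] turn [ 1.792 -0.275 -2.564]
```

Request:
{"op": "step_arm", "data": {"targets": [[[10,-2,10,-0.845,0.131,1.22],[20,-3,15,-0.845,0.131,1.22],[30,-4,20,-0.845,0.131,1.22],[30,-4,20,-0.845,0.131,1.22],[30,-4,20,-0.845,0.131,1.22],[30,-4,20,-0.845,0.131,1.22],[30,-4,20,-0.845,0.131,1.22],[30,-4,20,-0.845,0.131,1.22],[30,-4,20,-0.845,0.131,1.22],[30,-4,20,-0.845,0.131,1.22],[30,-4,20,-0.845,0.131,1.22],[30,-4,20,-0.845,0.131,1.22]]]}}

```text
time: 13.62
tool_pos: [506.2, 54.2, 232.2]
tcp_rot: [145.3, -2.5, 77.7]
ft_force: [-0.6, -0.2, 0.6]
finger_gap: 85.6
grip_force: 0.0
```

Request:
{"op": "step_arm", "data": {"targets": [[[0,0,0,-0.845,0.131,1.22],[0,0,0,-0.845,0.131,1.22],[0,0,0,-0.845,0.131,1.22],[0,0,0,-0.845,0.131,1.22],[0,0,0,-0.845,0.131,1.22],[0,0,0,-0.845,0.131,1.22],[0,0,0,-0.845,0.131,1.22],[0,0,0,-0.845,0.131,1.22],[0,0,0,-0.845,0.131,1.22],[0,0,0,-0.845,0.131,1.22],[0,0,0,-0.845,0.131,1.22],[0,0,0,-0.845,0.131,1.22]]]}}

```text
time: 14.62
tool_pos: [506.2, 54.2, 232.2]
tcp_rot: [173.9, 34.2, 160.4]
ft_force: [0.8, -0.7, 1.2]
finger_gap: 85.4
grip_force: 0.0
```

```bash
python3 - <<'E'
from h import *; go([573.5,43.4,227],tool(-8.8,35,0))
E
```

```text
t 14.6167 pos [506.2  54.2 232.2] rpy [173.92  34.2  160.39] q [  6.  -38.2 131.6 -10.5  53.3 -62.5] F [ 0.8 -0.7  1.2] gap 85.4
shift [ 67.3 -10.8  -5.2] turn [-0.088  0.008  0.128]
```

Request:
{"op": "step_arm", "data": {"targets": [[[10,-2,0,-0.05,0.004,0.07],[22,-4,0,-0.088,0.008,0.128],[34,-6,0,-0.088,0.008,0.128],[46,-8,-2,-0.088,0.008,0.128],[57,-10,-4,-0.088,0.008,0.128],[65,-11,-5,-0.088,0.008,0.128],[67,-11,-5,-0.088,0.008,0.128],[67,-11,-5,-0.088,0.008,0.128],[67,-11,-5,-0.088,0.008,0.128]]]}}

```text
time: 15.37
tool_pos: [573.3, 43.3, 228.6]
tcp_rot: [179.7, 35.0, 170.7]
ft_force: [0.5, 0.1, -0.6]
finger_gap: 85.6
grip_force: 0.0
```

```bash
python3 - <<'E'
from h import *; go([607.6,38.1,177.9],tool(-8.8,35,0))
from bench import vision
d={n:vision.snapshot(n) for n in ("side","top")}; pickle.dump(d,open("s7.pkl","wb"))
A=cv2.resize(d["side"]["img"][100:240,130:270],(560,560)); B=cv2.resize(d["top"]["img"][160:260,210:270],(240,400)); B=cv2.copyMakeBorder(B,0,160,0,0,0)
for s,I,o in ((d["side"],A,(130,100)),(d["top"],B,(210,160))):
    for P in ([607.6,38.1,177.9],):
        u=(proj(s,P)[0]-o)*4; cv2.circle(I,tuple(int(v) for v in u),3,(255,0,255),-1)
cv2.imwrite("pics/c5.png",np.hstack([A,B]))
E
```

```text
t 15.3667 pos [573.3  43.3 228.6] rpy [179.67  35.05 170.72] q [  3.3 -25.  123.5  -9.3  47.3 -73.3] F [ 0.5  0.1 -0.6] gap 85.6
shift [ 34.3  -5.2 -50.7] turn [-0.005  0.002  0.005]
```

View pics/c5.png

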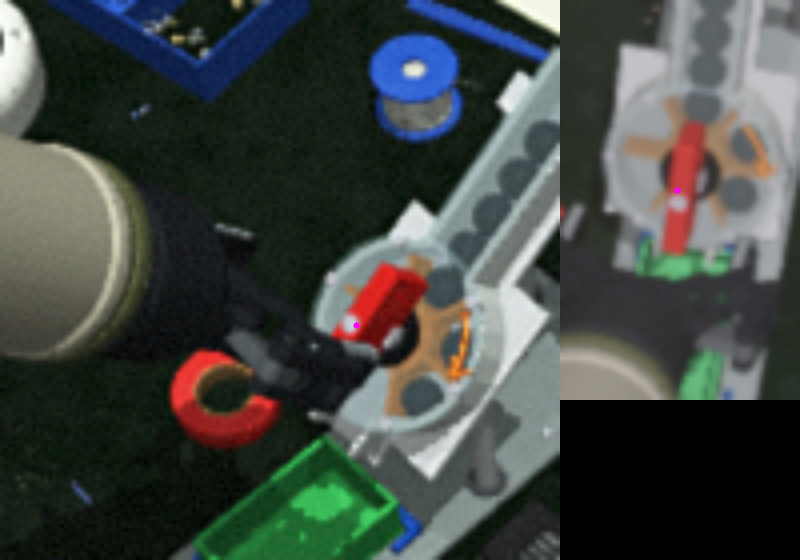

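The hand is lined up in front of the knob; the tray below sits between its blue stops. I advance along the knob's axis.

Request:
{"op": "step_arm", "data": {"targets": [[[4,-0.6,-6,-0.005,0.002,0.005],[9,-1.4,-13,-0.005,0.002,0.005],[14,-2.2,-21,-0.005,0.002,0.005],[19,-3,-28,-0.005,0.002,0.005],[23,-3.6,-34,-0.005,0.002,0.005],[27,-4.2,-40,-0.005,0.002,0.005],[30,-4.6,-44,-0.005,0.002,0.005],[32,-5,-48,-0.005,0.002,0.005],[34,-5.2,-50,-0.005,0.002,0.005],[34.3,-5.2,-50.7,-0.005,0.002,0.005],[34.3,-5.2,-50.7,-0.005,0.002,0.005]]]}}

```text
time: 16.38
tool_pos: [608.4, 38.1, 179.5]
tcp_rot: [-180.0, 35.1, 171.2]
ft_force: [0.2, -0.2, 0.5]
finger_gap: 85.6
grip_force: 0.0
```

Request:
{"op": "step_arm", "data": {"targets": [[[0,0,0,0,0,0],[0,0,0,0,0,0],[0,0,0,0,0,0],[0,0,0,0,0,0],[0,0,0,0,0,0],[0,0,0,0,0,0],[0,0,0,0,0,0],[0,0,0,0,0,0]]], "fingers": 0.2, "newtons": 30}}

```text
time: 17.05
tool_pos: [608.4, 38.1, 179.6]
tcp_rot: [-180.0, 35.1, 171.2]
ft_force: [-0.7, 0.2, 0.1]
finger_gap: 34.1
grip_force: 0.0
```

```bash
python3 - <<'E'
from h import *; go([607.6,38.1,177.9],tool(-8.8,35,0))
from bench import vision
d={n:vision.snapshot(n) for n in ("side","top")}; pickle.dump(d,open("s8.pkl","wb"))
A=cv2.resize(d["side"]["img"][120:240,150:270],(560,560)); B=cv2.resize(d["top"]["img"][160:260,210:270],(240,400)); B=cv2.copyMakeBorder(B,0,160,0,0,0)
cv2.imwrite("pics/c6.png",np.hstack([A,B]))
E
```

```text
t 17.05 pos [608.4  38.1 179.6] rpy [-180.     35.13  171.21] q [  2.4 -15.4 121.7 -10.1  39.6 -73.1] F [-0.7  0.2  0.1] gap 34.1
shift [-0.8 -0.  -1.7] turn [ 0.     0.002 -0.   ]
```

View pics/c6.png

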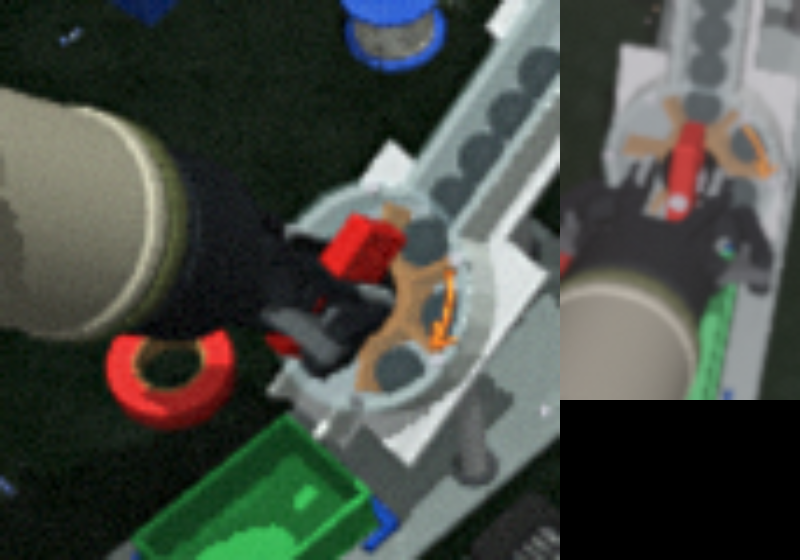

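Both crops show the fingers straddling the bar with no contact yet. I close on it.

Request:
{"op": "step_arm", "data": {"targets": [[[0,0,0,0,0,0],[0,0,0,0,0,0],[0,0,0,0,0,0],[0,0,0,0,0,0],[0,0,0,0,0,0]]], "fingers": 1, "newtons": 50}}

```text
time: 17.57
tool_pos: [608.1, 36.5, 179.8]
tcp_rot: [-179.8, 35.1, 171.2]
ft_force: [-8.7, -8.5, 7.0]
finger_gap: 15.9
grip_force: 48.6
```

```bash
python3 - <<'E'
from h import *; go([607.6,38.1,177.9],tool(-8.8,35,0))
from bench import r; print(r.sense()["wrist_torque"].round(2))
E
```

```text
t 17.5667 pos [608.1  36.5 179.8] rpy [-179.83   35.09  171.23] q [  2.3 -15.5 121.7 -10.2  39.7 -73.1] F [-8.7 -8.5  7. ] gap 15.9
shift [-0.5  1.6 -1.9] turn [0.003 0.001 0.001]
[-1.42  0.83 -0.99]
```

Request:
{"op": "step_arm", "data": {"targets": [[[0,-1,0,0,0,0],[0,-1.8,0,0,0,0],[0,-1.8,0,0,0,0],[0,-1.8,0,0,0,0]]]}}

```text
time: 17.9
tool_pos: [608.1, 36.2, 179.9]
tcp_rot: [-180.0, 35.1, 171.2]
ft_force: [-9.9, -0.2, 5.9]
finger_gap: 15.8
grip_force: 48.8
```

```bash
python3 - <<'E'
from h import *; go([608,36.3,178.5],tool(-8.8,35,60))
from bench import r; print(r.sense()["wrist_torque"].round(2))
E
```

```text
t 17.9 pos [608.1  36.2 179.9] rpy [-179.97   35.09  171.21] q [  2.1 -15.5 121.7  -9.9  39.6 -73.4] F [-9.9 -0.2  5.9] gap 15.8
shift [-0.1  0.1 -1.4] turn [ 0.595 -0.091 -0.857]
[-0.12  0.99 -0.22]
```

The side pull is gone and the knob is held on its axis. First click: 60° clockwise.

Request:
{"op": "step_arm", "data": {"targets": [[[0,0,0,0.05,-0.008,-0.072],[0,0,0,0.1,-0.015,-0.143],[0,0,0,0.15,-0.023,-0.215],[0,0,0,0.2,-0.031,-0.286],[0,0,0,0.25,-0.038,-0.358],[0,0,0,0.3,-0.046,-0.43]]]}}

```text
time: 18.4
tool_pos: [608.5, 34.8, 180.6]
tcp_rot: [160.6, 29.9, 135.8]
ft_force: [-9.4, -8.1, 9.4]
finger_gap: 15.9
grip_force: 120.1
```

Request:
{"op": "step_arm", "data": {"targets": [[[0,0,0,0.05,-0.008,-0.072],[0,0,0,0.1,-0.015,-0.143],[0,0,0,0.15,-0.023,-0.215],[0,0,0,0.2,-0.031,-0.286],[0,0,0,0.25,-0.038,-0.358],[0,0,0,0.295,-0.046,-0.428],[0,0,0,0.295,-0.046,-0.428],[0,0,0,0.295,-0.046,-0.428],[0,0,0,0.295,-0.046,-0.428],[0,0,0,0.295,-0.046,-0.428],[0,0,0,0.295,-0.046,-0.428],[0,0,0,0.295,-0.046,-0.428]]]}}

```text
time: 19.4
tool_pos: [608.1, 32.0, 180.4]
tcp_rot: [148.8, 17.1, 106.2]
ft_force: [-12.9, -24.2, 10.6]
finger_gap: 15.4
grip_force: 53.7
```

```bash
python3 - <<'E'
from h import *; go([608,36.3,178.5],tool(-8.8,35,60))
from bench import vision, r
print(r.sense()["wrist_torque"].round(2))
d={n:vision.snapshot(n) for n in ("side","top")}; pickle.dump(d,open("s9.pkl","wb"))
A=cv2.resize(d["side"]["img"][130:290,120:280],(560,560)); B=cv2.resize(d["top"]["img"][160:260,210:270],(240,400)); B=cv2.copyMakeBorder(B,0,160,0,0,0)
cv2.imwrite("pics/c7.png",np.hstack([A,B]))
E
```

```text
t 19.4 pos [608.1  32.  180.4] rpy [148.82  17.05 106.25] q [  1.9 -15.5 121.7 -10.3  39.8 -13.2] F [-12.9 -24.2  10.6] gap 15.4
shift [-0.1  4.3 -1.9] turn [0.007 0.001 0.005]
[-3.55  1.09 -2.55]
```

View pics/c7.png

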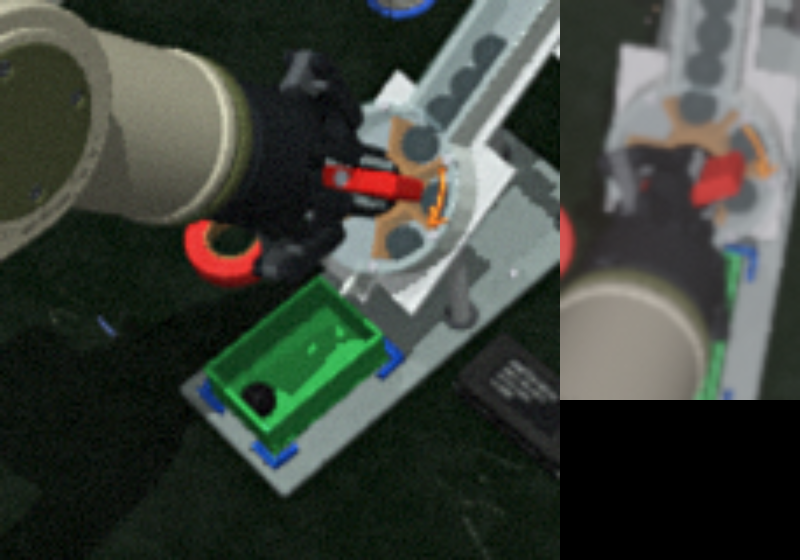

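The side crop shows one black ball in the seated tray (crop (260,398)) and the bar turned one click. The 24 N side force means that I gripped off the axis, so I release, let the knob settle, and regrip gently to find the axis.

Request:
{"op": "step_arm", "data": {"targets": [[[0,0,0,0,0,0],[0,0,0,0,0,0],[0,0,0,0,0,0],[0,0,0,0,0,0],[0,0,0,0,0,0],[0,0,0,0,0,0]]], "fingers": 0.2, "newtons": 20}}

```text
time: 20.0
tool_pos: [608.4, 36.7, 179.5]
tcp_rot: [148.7, 16.7, 106.4]
ft_force: [-0.8, 0.4, -0.5]
finger_gap: 34.2
grip_force: 0.0
```

Request:
{"op": "step_arm", "data": {"targets": [[[0,0,0,0,0,0],[0,0,0,0,0,0],[0,0,0,0,0,0],[0,0,0,0,0,0],[0,0,0,0,0,0],[0,0,0,0,0,0]]], "fingers": 1, "newtons": 20}}

```text
time: 20.5
tool_pos: [607.0, 36.0, 178.5]
tcp_rot: [148.9, 16.7, 106.4]
ft_force: [-14.5, -2.5, 6.3]
finger_gap: 18.3
grip_force: 19.2
```

```bash
python3 - <<'E'
from h import *; go([608,36.3,179.9],tool(-8.8,35,60))
from bench import r; s=r.sense(); print(s["wrist_torque"].round(2))
xd=np.array([np.cos(np.radians(-8.8)),np.sin(np.radians(-8.8)),0]); yd=np.cross([0,0,1],xd); ax=-np.sin(np.radians(35))*xd+[0,0,np.cos(np.radians(35))]; xs=np.cross(yd,ax)
B=np.array([xs,yd,ax]); print("pos change",(B@(s["tool_pos"]-[608.1,36.2,179.9])).round(1),"force",(B@s["ft_force"]).round(1)); print(B.round(3))
E
```

```text
t 20.5 pos [607.   36.  178.5] rpy [148.88  16.73 106.45] q [  2.2 -15.5 121.8 -10.   39.7 -13.2] F [-14.5  -2.5   6.3] gap 18.3
shift [1.  0.3 1.4] turn [ 0.002 -0.001  0.002]
[-0.38  1.66 -0.5 ]
pos change [-1.7 -0.3 -0.5] force [-7.8 -4.7 13.1]
[[ 0.81  -0.125  0.574]
 [ 0.153  0.988 -0.   ]
 [-0.567  0.088  0.819]]
```

Request:
{"op": "step_arm", "data": {"targets": [[[0,0,0,0,0,0],[0,0,0,0,0,0],[-2,0,2,0,0,0],[-3.3,0.5,1.3,0,0,0],[-3.3,0.5,1.3,0,0,0],[-3.3,0.5,1.3,0,0,0]]], "fingers": 0}}

```text
time: 21.0
tool_pos: [605.1, 37.0, 181.0]
tcp_rot: [148.6, 16.7, 106.4]
ft_force: [0.2, 0.0, 1.1]
finger_gap: 42.7
grip_force: 0.0
```

```bash
python3 - <<'E'
from h import *; go([608,36.3,179.9],tool(-8.8,35,60))
from bench import vision
d={n:vision.snapshot(n) for n in ("side","top")}; pickle.dump(d,open("s10.pkl","wb"))
I=d["side"]["img"][150:220,190:260]; J=pickle.load(open("s0.pkl","rb"))["side"]["img"][150:220,190:260]
cv2.imwrite("pics/c8.png",np.hstack([cv2.resize(x,(400,400),interpolation=cv2.INTER_CUBIC) for x in (I,J)]))
E
```

```text
t 21.0 pos [605.1  37.  181. ] rpy [148.64  16.75 106.41] q [  2.3 -16.2 122.1 -10.   39.8 -13.2] F [0.2 0.  1.1] gap 42.7
shift [ 2.9 -0.7 -1.1] turn [0.001 0.002 0.001]
```

View pics/c8.png

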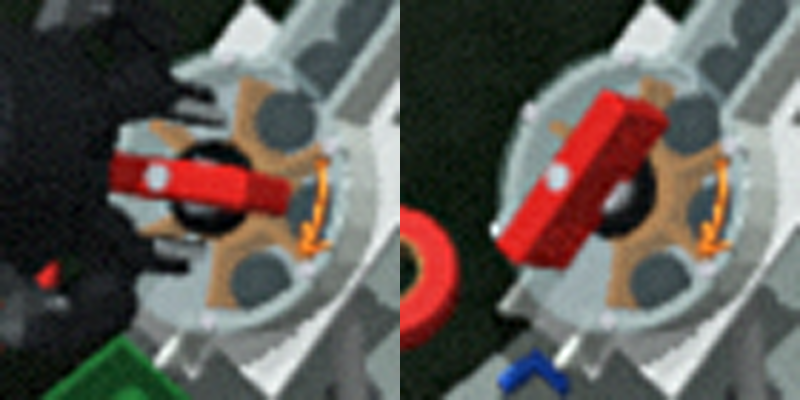

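The left crop shows the bar at its first click between the opened fingertips; its outer face runs from (112,170) to (245,187), cap at (157,178). I work out the bar's angle and the axis from these.

```bash
python3 - <<'E'
from h import *
d=pickle.load(open("s10.pkl","rb")); S=d["side"]; S["eye"]=S["eye"]+[-1.3,-.7,0]
xd=np.array([np.cos(np.radians(-8.8)),np.sin(np.radians(-8.8)),0]); yd=np.cross([0,0,1],xd); ax=-np.sin(np.radians(35))*xd+[0,0,np.cos(np.radians(35))]; xs=np.cross(yd,ax)
def pl(P,off=(602.3,38.4,185.2)):
    e,D=ray(S,np.array(P)/5.714+[190,150]-0.4); o=np.array(off); X=e+D*(((o-e)@ax)/(D@ax))[:,None]; return np.c_[(X-o)@xs,(X-o)@yd]
for nm,P in (("now top edge",[(112,150),(245,168)]),("now bottom",[(112,190),(245,207)]),("ends/cap",[(112,170),(245,187),(157,178)]),("start",[(210-0,90),(97,235)]),("start2",[(262,108-0),(150,265)]),("startcap",[(157,178)])):
    q=pl(P); print(nm,q.round(1).tolist(), np.degrees(np.arctan2(*(q[1]-q[0])[::-1])).round(1) if len(q)>1 else "", q.mean(0).round(1))
E
```

```text
now top edge [[-4.3, 21.7], [23.7, -27.2]] -60.2 [ 9.7 -2.8]
now bottom [[-15.5, 12.2], [13.0, -36.2]] -59.5 [ -1.2 -12. ]
ends/cap [[-9.9, 16.9], [18.5, -31.6], [-0.7, -0.3]] -59.7 [ 2.6 -5. ]
start [[36.7, 2.4], [-31.9, 6.7]] 176.4 [2.4 4.5]
start2 [[44.2, -19.1], [-26.7, -18.2]] 179.3 [  8.8 -18.6]
startcap [[-0.7, -0.3]]  [-0.7 -0.3]
```

The bar stands at 60.0°, a clean click. The axis is about 3.5 mm further down the slope than where I gripped. I correct for that and regrip.

Request:
{"op": "step_arm", "data": {"targets": [[[-1,-0.2,-1.5,0,0,0],[-1,-0.2,-1.5,0,0,0],[-1,-0.2,-1.5,0,0,0],[-1,-0.2,-1.5,0,0,0],[-1,-0.2,-1.5,0,0,0],[-1,-0.2,-1.5,0,0,0],[-1,-0.2,-1.5,0,0,0]]], "fingers": 1, "newtons": 40}}

```text
time: 21.68
tool_pos: [604.7, 37.1, 180.2]
tcp_rot: [148.5, 16.7, 106.4]
ft_force: [3.8, 3.3, 0.3]
finger_gap: 15.6
grip_force: 39.0
```

```bash
cat > f.py <<'E'
from h import *; import sys; go([604.1,36.8,179.5],tool(-8.8,35,float(sys.argv[1])))
from bench import r; s=r.sense()
xd=np.array([np.cos(np.radians(-8.8)),np.sin(np.radians(-8.8)),0]); yd=np.cross([0,0,1],xd); ax=-np.sin(np.radians(35))*xd+[0,0,np.cos(np.radians(35))]; xs=np.cross(yd,ax)
B=np.array([xs,yd,ax]); print("pos - plan",(B@(s["tool_pos"]-[604.1,36.8,179.5])).round(1),"force",(B@s["ft_force"]).round(1),"torque",(B@s["wrist_torque"]).round(2),"grip",round(s["grip_force"]))
E
python3 f.py 60
```

```text
t 21.6833 pos [604.7  37.1 180.2] rpy [148.54  16.74 106.4 ] q [  2.3 -16.2 122.3 -10.   39.6 -13.1] F [3.8 3.3 0.3] gap 15.6
shift [-0.6 -0.3 -0.7] turn [0.    0.004 0.001]
pos - plan [0.8 0.4 0.2] force [ 2.8  3.9 -1.6] torque [ 0.74 -0.22  0.04] grip 39
```

Nearly force-free now. Second click.

Request:
{"op": "step_arm", "data": {"targets": [[[0,0,0,0.05,-0.008,-0.072],[0,0,0,0.1,-0.015,-0.143],[0,0,0,0.15,-0.023,-0.215],[0,0,0,0.2,-0.031,-0.286],[0,0,0,0.25,-0.038,-0.358],[0,0,0,0.3,-0.046,-0.43],[0,0,0,0.35,-0.054,-0.502],[0,0,0,0.4,-0.061,-0.573],[0,0,0,0.45,-0.07,-0.645],[0,0,0,0.5,-0.077,-0.717],[0,0,0,0.55,-0.085,-0.79],[0,0,0,0.594,-0.092,-0.858]]]}}

```text
time: 22.68
tool_pos: [604.3, 35.7, 180.1]
tcp_rot: [148.7, -16.7, 55.5]
ft_force: [-2.8, -3.5, 5.9]
finger_gap: 15.1
grip_force: 40.1
```

Request:
{"op": "step_arm", "data": {"targets": [[[0,0,0,0,0,0],[0,0,0,0,0,0],[0,0,0,0,0,0],[0,0,0,0,0,0],[0,0,0,0,0,0],[0,0,0,0,0,0],[0,0,0,0,0,0],[0,0,0,0,0,0]]]}}

```text
time: 23.35
tool_pos: [604.3, 35.8, 180.1]
tcp_rot: [148.6, -16.5, 55.8]
ft_force: [-4.6, -4.5, 5.3]
finger_gap: 15.2
grip_force: 38.9
```

```bash
python3 f.py 120; python3 - <<'E'
from h import *
from bench import vision
d={n:vision.snapshot(n) for n in ("side","top")}; pickle.dump(d,open("s11.pkl","wb"))
cv2.imwrite("pics/c9.png",cv2.resize(d["side"]["img"][150:270,160:280],(560,560)))
E
```

```text
t 23.35 pos [604.3  35.8 180.1] rpy [148.64 -16.53  55.82] q [  2.2 -16.2 122.2 -10.2  39.9  46.9] F [-4.6 -4.5  5.3] gap 15.2
shift [-0.2  1.  -0.6] turn [0.003 0.    0.002]
pos - plan [ 0.6 -1.   0.3] force [-0.1 -5.1  6.5] torque [-0.83  0.21 -0.23] grip 39
```

View pics/c9.png

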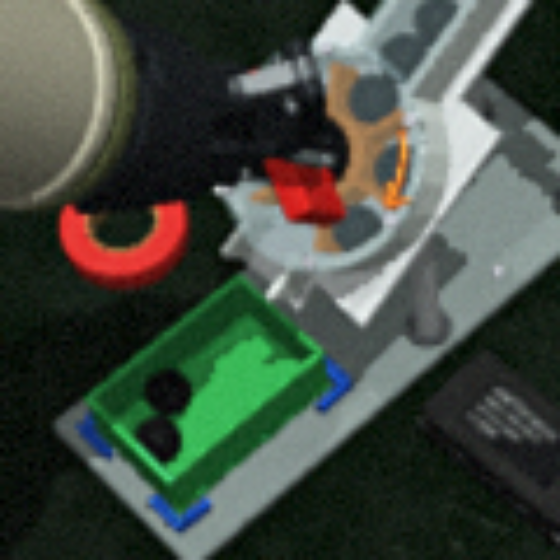

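Two balls lie in the seated tray (crop (165,390) and (158,437)). By my count that was the eleventh picture, one over the limit of 10, so I view no more and check the rest by numbers. Third click.

Request:
{"op": "step_arm", "data": {"targets": [[[0,0,0,0.05,-0.008,-0.072],[0,0,0,0.1,-0.015,-0.143],[0,0,0,0.15,-0.023,-0.215],[0,0,0,0.2,-0.031,-0.286],[0,0,0,0.25,-0.038,-0.358],[0,0,0,0.3,-0.046,-0.43],[0,0,0,0.35,-0.054,-0.502],[0,0,0,0.4,-0.061,-0.573],[0,0,0,0.45,-0.07,-0.645],[0,0,0,0.5,-0.077,-0.717],[0,0,0,0.55,-0.085,-0.79],[0,0,0,0.594,-0.092,-0.858]]]}}

```text
time: 24.45
tool_pos: [604.9, 36.6, 181.4]
tcp_rot: [-179.9, -35.0, -9.1]
ft_force: [-9.6, 0.4, 11.3]
finger_gap: 13.4
grip_force: 91.4
```

Request:
{"op": "step_arm", "data": {"targets": [[[0,0,0,0,0,0],[0,0,0,0,0,0],[0,0,0,0,0,0],[0,0,0,0,0,0],[0,0,0,0,0,0],[0,0,0,0,0,0],[0,0,0,0,0,0],[0,0,0,0,0,0]]]}}

```text
time: 25.12
tool_pos: [604.9, 36.6, 181.4]
tcp_rot: [179.9, -35.0, -8.8]
ft_force: [-9.4, 0.8, 11.8]
finger_gap: 13.4
grip_force: 91.5
```

```bash
python3 f.py 180; cat > balls.py <<'E'
from h import *
from bench import vision
import sys
d={n:vision.snapshot(n) for n in ("side","top")}; pickle.dump(d,open(sys.argv[1]+".pkl","wb"))
xd=np.array([np.cos(np.radians(-8.8)),np.sin(np.radians(-8.8))]); yd=np.array([-xd[1],xd[0]])
for n,pc,z in (("side",[543.6,49],23.5),("top",[540.5,48],23.5)):
    s=d[n]; g=mask(s["img"],*GREEN); h=np.zeros_like(g); cv2.fillConvexPoly(h,cv2.convexHull(cv2.findNonZero(max(blobs(g),key=lambda b:b[0])[2].astype(np.uint8))),255)
    v=s["img"].max(2); m=((h>0)&(v<55)).astype(np.uint8)
    dt=cv2.distanceTransform(m,cv2.DIST_L2,5)
    for a,c,b in blobs(m,15):
        q=onz(s,c,z)[0,:2]-pc; print(n,"dark",a,c.round(1),"disp xy",(q@xd).round(0),(q@yd).round(0),"maxr",dt[b].max().round(1),"peaks",int(((dt==cv2.dilate(dt,np.ones((7,7))))&(dt>3)&b).sum()))
    exp=np.pi*(12*s["mtx"][0,0]/np.linalg.norm(np.array([*pc,24])-s["eye"]))**2; print(n,"one ball ~",exp.round(0),"px")
E
python3 balls.py s12
```

```text
t 25.1167 pos [604.9  36.6 181.4] rpy [179.93 -35.05  -8.79] q [  2.2 -16.2 122.   -9.9  40.  106.7] F [-9.4  0.8 11.8] gap 13.4
shift [-0.8  0.2 -1.9] turn [0.001 0.001 0.001]
pos - plan [ 1.8 -0.   1.1] force [-0.9 -0.7 15. ] torque [-0.27  0.44 -0.07] grip 92
side dark 152 [194.2 238.5] disp xy -25.0 9.0 maxr 5.0 peaks 3
side dark 36 [208.8 237.1] disp xy 1.0 -12.0 maxr 2.2 peaks 0
side one ball ~ 82.0 px
top one ball ~ 66.0 px
```

Now I release and back off along the axis, then count the balls with a clear view.

Request:
{"op": "step_arm", "data": {"targets": [[[0,0,0,0,0,0],[0,0,0,0,0,0],[0,0,0,0,0,0],[0,0,0,0,0,0],[0,0,0,0,0,0],[0,0,0,0,0,0]]], "fingers": -0.5}}

```text
time: 25.72
tool_pos: [603.8, 36.6, 178.9]
tcp_rot: [180.0, -34.9, -8.9]
ft_force: [-0.6, -0.1, -0.3]
finger_gap: 64.1
grip_force: 0.0
```

Request:
{"op": "step_arm", "data": {"targets": [[[-4,0.6,6,0,0,0],[-9,1.4,13,0,0,0],[-14,2.2,21,0,0,0],[-20,3.1,29,0,0,0],[-26,4,38,0,0,0],[-34,5.2,49,0,0,0],[-42,6,62,0,0,0],[-50,0,75,0,0,0],[-55,-30,90,0,0,0],[-55,-65,100,0,0,0],[-55,-100,100,0,0,0],[-55,-135,100,0,0,0]]]}}

```text
time: 26.72
tool_pos: [549.3, -99.3, 282.5]
tcp_rot: [179.9, -35.2, -8.8]
ft_force: [0.2, 0.7, -1.1]
finger_gap: 64.0
grip_force: 0.0
```

Request:
{"op": "step_arm", "data": {"targets": [[[-10,-35,0,0,0,0],[-20,-70,0,0,0,0],[-30,-105,0,0,0,0],[-40,-140,0,0,0,0],[-40,-170,0,0,0,0],[-40,-170,0,0,0,0],[-40,-170,0,0,0,0]]]}}

```text
time: 27.3
tool_pos: [508.4, -269.9, 280.0]
tcp_rot: [180.0, -34.9, -9.1]
ft_force: [0.0, 1.1, 0.5]
finger_gap: 63.8
grip_force: 0.0
```

```bash
python3 chk.py s13; python3 balls.py s14; python3 - <<'E'
from h import *
a,b=[pickle.load(open(f"{n}.pkl","rb")) for n in ("s0","s14")]
for n in ("side","top"):
    s=b[n]
    for nm,c in (("red",RED),):
        for d,t in ((a,"before"),(b,"after")): print(n,t,[(k[0],k[1].round(1).tolist()) for k in blobs(mask(d[n]["img"],*c),30)])
    df=cv2.absdiff(a[n]["img"],s["img"]).max(2); m=(cv2.medianBlur(df,3)>40).astype(np.uint8)
    print(n,"changes",[(k[0],k[1].round(0).tolist()) for k in blobs(m,25)])
E
```

```text
t 27.3 pos [ 508.4 -269.9  280. ] rpy [179.99 -34.91  -9.07] q [-44.7 -25.3 118.3  22.7  59.5  47.6] F [0.  1.1 0.5] gap 63.8
shift [  33.9  318.2 -244.6] turn [-0.001 -0.005  0.005]
side
[[49.6, -6.4], [49.0, 31.9], [48.8, -31.5], [43.9, 33.1], [38.4, -46.5], [32.0, 33.6], [21.9, -48.0]] ymin/max -48.0 33.6 xmin -55.1 (array([545.54858398,  50.77740479]), 106.82666015625, 83.25874328613281, -8.868476867675781)
top
[[48.4, -22.0], [47.2, -30.1], [47.2, 27.7], [46.7, 30.3], [43.7, 32.3], [34.5, -32.5], [33.1, 32.8]] ymin/max -32.7 32.8 xmin -50.6 (array([540.5501709 ,  49.92460251]), 100.19371795654297, 66.33296203613281, -8.543182373046875)
side dark 68 [193.9 234.1] disp xy -19.0 18.0 maxr 4.0 peaks 2
side one ball ~ 82.0 px
top dark 20 [231.3 245.8] disp xy -18.0 19.0 maxr 1.0 peaks 0
top dark 21 [237.6 253.6] disp xy -35.0 -1.0 maxr 1.0 peaks 0
top one ball ~ 66.0 px
side before [(np.int32(378), [221.6, 181.1]), (np.int32(386), [186.1, 198.3]), (np.int32(160), [308.2, 199.3])]
side after [(np.int32(379), [221.7, 180.8]), (np.int32(387), [186.2, 198.3]), (np.int32(156), [308.1, 199
[... 240 characters left out ...]
 347.0])]
top before [(np.int32(84), [306.6, 171.6]), (np.int32(115), [241.2, 199.5]), (np.int32(337), [200.0, 220.0]), (np.int32(52), [239.0, 217.1])]
top after [(np.int32(74), [306.7, 171.7]), (np.int32(111), [241.1, 199.7]), (np.int32(327), [200.1, 220.1]), (np.int32(50), [238.9, 217.3])]
top changes [(np.int32(252), [249.0, 158.0]), (np.int32(890), [239.0, 242.0]), (np.int32(45), [363.0, 246.0]), (np.int32(45), [397.0, 252.0]), (np.int32(8463), [386.0, 348.0]), (np.int32(137), [410.0, 278.0]), (np.int32(243), [265.0, 334.0]), (np.int32(602), [313.0, 334.0]), (np.int32(495), [292.0, 359.0]), (np.int32(408), [434.0, 404.0]), (np.int32(1719), [243.0, 409.0]), (np.int32(69), [550.0, 417.0])]
```

Tray flat and square (100 × 66 mm, yaw −8.5°); knob, tape and bottle have not moved. The threshold missed lit balls, so I count by non-green pixels inside the tray, and by dark discs in the dispenser.

```bash
python3 - <<'E'
from h import *
a,b=[pickle.load(open(f"{n}.pkl","rb")) for n in ("s0","s14")]
for n in ("side",):
    s=b[n]; g=mask(s["img"],*GREEN); gm=max(blobs(g),key=lambda k:k[0])[2].astype(np.uint8)
    h=np.zeros_like(gm); cv2.fillConvexPoly(h,cv2.convexHull(cv2.findNonZero(gm)),1)
    hs=cv2.cvtColor(s["img"],cv2.COLOR_BGR2HSV); h=cv2.erode(h,np.ones((5,5)))
    x,y,w,k=cv2.boundingRect(h); print(x,y)
    for j in range(y,y+k): print("".join(" " if not h[j,i] else ("#" if hs[j,i,1]<110 or hs[j,i,2]<45 else ".") for i in range(x,x+w)))
# dispenser balls: dark grey discs along the chute, side view, before/after
for t,d in (("before",a),("after",b)):
    g=cv2.GaussianBlur(cv2.cvtColor(d["side"]["img"],cv2.COLOR_BGR2GRAY),(0,0),.8)[125:215,215:280]
    c=cv2.HoughCircles(cv2.resize(g,None,fx=4,fy=4,interpolation=cv2.INTER_CUBIC),cv2.HOUGH_GRADIENT,1,30,param1=60,param2=16,minRadius=15,maxRadius=24)
    print(t,None if c is None else sorted((c[0]/4+[215,125,0]).round(1).tolist(),key=lambda v:v[1]))
E
```

```text
181 212
                             ..                
                           .....               
                          .......              
                         ..........            
                       .............           
                      ...............          
                     .................         
                    ...................        
                  ......................       
                 ........................      
                ..........................     
               ............................    
             ...............................   
            .................................  
           ................................... 
          .....................................
        .......................................
       ........................................
      ......###................................
     .....######...............................
    ......#######............................. 
  .......#########...........................  
 ........#########..........................   
........##########.........#####......         
 .........########........#                    
  ........######                               
   ..                                          
before [[239.6, 127.6, 5.0], [266.4, 135.6, 5.6], [259.4, 144.9, 5.3], [253.4, 153.9, 5.3], [234.4, 155.9, 4.4], [246.4, 161.9, 4.2], [240.6, 172.1, 5.0], [225.9, 182.6, 4.4], [235.4, 199.4, 5.2]]
after [[250.4, 128.4, 5.8], [230.9, 162.4, 4.2], [247.4, 163.6, 5.3], [239.1, 171.4, 5.3]]
```

```bash
python3 - <<'E'
from h import *
a,b=[pickle.load(open(f"{n}.pkl","rb")) for n in ("s0","s14")]
M=R.from_euler("z",-8.8,degrees=True).as_matrix()
s=b["side"]; P=np.array([543.6,49,0])+np.array([[x,y,46] for x,y in ((-48,-30),(-48,30),(48,30),(48,-30))])@M.T
h=np.zeros(s["img"].shape[:2],np.uint8); cv2.fillConvexPoly(h,proj(s,P).round().astype(int),1)
hs=cv2.cvtColor(s["img"],cv2.COLOR_BGR2HSV); x,y,w,k=cv2.boundingRect(h)
for j in range(y,y+k): print("".join(" " if not h[j,i] else ("#" if hs[j,i,1]<110 or hs[j,i,2]<45 else ".") for i in range(x,x+w)))
m=((hs[...,1]<110)|(hs[...,2]<45))&(h>0); print(x,y,[(q[0],q[1].round(1)) for q in blobs(m.astype(np.uint8),8)])
for t,d in (("before",a),("after",b)):
    g=cv2.cvtColor(d["side"]["img"],cv2.COLOR_BGR2GRAY); print(t,[int(g[int(v)-1:int(v)+2,int(u)-1:int(u)+2].mean()) for u,v in ((266,136),(259,145),(253,154),(247,163),(240,172),(233,194),(235,199),(229,201))])
E
```

```text
.                 
                               ...                
                             ......               
                            ........              
                           ..........             
                          ............            
                         ..............           
                       .................          
                      ....................        
                     ......................       
                    ........................      
                  ...........................     
                 .............................    
                ...............................   
               .................................  
             .................................... 
            ......................................
           ...................................... 
          ......................................  
         ......................................   
       ......................................     
      ........###...........................      
     .....
[... 546 characters left out ...]
    
       #######################                    
        #####################                     
         ###################                      
          ################                        
           ##############                         
            ############                          
             ##########                           
              ########                            
               #####                              
                ###                               
                 #                                
179 209 [(np.int32(316), array([197.7, 240.6]))]
before [73, 75, 74, 74, 74, 101, 76, 114]
after [166, 166, 167, 73, 74, 103, 76, 114]
```

The three upper queue places are empty (brightness 74 → 166), so exactly three balls left. The arm blocks the front half of the tray in the side view, so I move it clear and look once more.

Request:
{"op": "step_arm", "data": {"targets": [[[-25,-30,0,0,0,0],[-50,-60,0,0,0,0],[-75,-90,0,0,0,0],[-100,-120,0,0,0,0],[-130,-150,0,0,0,0],[-160,-180,0,0,0,0],[-190,-210,0,0,0,0],[-220,-240,0,0,0,0],[-250,-260,0,0,0,0],[-250,-260,0,0,0,0],[-250,-260,0,0,0,0],[-250,-260,0,0,0,0]]]}}

```text
time: 28.5
tool_pos: [259.9, -527.6, 279.4]
tcp_rot: [-180.0, -34.9, -8.9]
ft_force: [-0.1, 1.2, -0.7]
finger_gap: 63.9
grip_force: 0.0
```

```bash
python3 - <<'E'
from h import *
from bench import vision
b={n:vision.snapshot(n) for n in ("side","top")}; pickle.dump(b,open("s15.pkl","wb"))
M=R.from_euler("z",-8.8,degrees=True).as_matrix()
for n,pc in (("side",[543.6,49,0]),("top",[540.5,48,0])):
    s=b[n]; P=np.array(pc)+np.array([[x,y,46] for x,y in ((-46,-28),(-46,28),(46,28),(46,-28))])@M.T
    h=np.zeros(s["img"].shape[:2],np.uint8); cv2.fillConvexPoly(h,proj(s,P).round().astype(int),1)
    hs=cv2.cvtColor(s["img"],cv2.COLOR_BGR2HSV); x,y,w,k=cv2.boundingRect(h)
    for j in range(y,y+k): print("".join(" " if not h[j,i] else ("#" if hs[j,i,1]<100 or hs[j,i,2]<45 else ".") for i in range(x,x+w)))
E
```

```text
.                
                              ...               
                            ......              
                           ........             
                          ..........            
                         ............           
                       ...............          
                      ..................        
                     ....................       
                    ......................      
                  .........................     
                 ...........................    
                .............................   
               ...............................  
              ................................. 
            ....................................
           .................................... 
          ....................................  
         ....................................   
       ....................................     
      .......###..........................      
     ......######........................       
    ......########......................        
  ..
[... 1449 characters left out ...]
..............   
   ................#####..   
   ...............#######.   
   ...............#######.   
   ..............########.   
   ...............#######.   
   .######........######.    
  ..#######........#####.    
  .########..............    
  .########..............    
  .########..............    
  ..#######.............     
 ....#####..............     
 .........#####.........     
 .........######........     
 .........#######.......     
 .........#######......      
..........#######......      
..........#######......      
...........#####.......      
   .........###........      
        ..............       
              ........       
                   ...
```

Exactly three balls show as discs in the seated tray, and the other four are still in the dispenser. I hand in.

```bash
python3 -c "
from bench import r; print(r.hand_in())"
```

```text
the job is handed in; nothing more can be done
None
```

I handed the job in at about 28.6 s: the green tray is seated square in its pocket with exactly three balls in it, four balls remain in the dispenser, and the bottle and tape measured unmoved (I did not measure the brick, but nothing came near it); I viewed 11 pictures, one over the limit of 10.

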